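# Shut and latch the pudding holding drawer

## Robot

A 6-joint arm with a two-finger parallel gripper is mounted at the origin on the work surface. World frame = base frame: x ahead of the robot, y to its left, z up, the work surface at z = 0. Lengths are in m, angles in rad, forces in N, time in s.
With the tool pointing down it reaches from about 0.325 to 0.9 m from the base axis. Payload 6.1 kg.
Tool frame: the origin (TCP) lies midway between the tips of the shut fingers; the grasp point (between the pads) lies 19 mm behind it; x points along the fingers, y is the direction in which the jaws open and shut, and the axes are right-handed (so a half turn about x gives the same grasp; the last joint's range is limited). The gripper opens to 85 mm and grips with 20 to 120 N. Pads are 22 mm wide; open, the fingers measure 114 mm over their backs; the gripper's body (76 mm by 85 mm) begins 54 mm behind the grasp point. The pads swing forward as they close: fully open they stand 13 mm farther back than shut.
Start: joints at [-1.284, 0.22, 1.526, -0, 1.395, -0.126], TCP at [0.251, -0.572, 0.231] pointing down, gripper open.
Joint ranges: [-2.98, 2.98], [-0.91, 2.08], [0.09, 2.57], [-1.24, 4.39], [0.2, 2.65], [-2.68, 2.68]. Speed limits (rad/s): [2.57, 2.57, 3.01, 3.14, 3.14, 3.14].

## Interface

Orientations are given as [roll, pitch, yaw] about the fixed x, y, z axes, in that order (R = Rz(yaw) Ry(pitch) Rx(roll)).
In Python, from plant import movep, move_l, set_joints, gripper_to, hold, inverse_kinematics, observe, get_image, get_calibration, Unreachable, job_done gives the robot as it stands. Calls block until the motion is done:
- movep(position, orientation): joint-space move of the TCP to a pose.
- move_l(position, feed=0.15, rotation=None, max_force=None): straight line of the TCP; rotation=None keeps the orientation; feed is the mean speed in m/s. With max_force (N) it stops when the force on the tool has changed by that much, and returns True; else False.
- set_joints(angles): joint-space move.
- gripper_to(opening, f_grip=None): finger opening in m; f_grip is the grip in N (None keeps the last); returns when the fingers have stopped.
- hold(seconds).
- inverse_kinematics(position, orientation): joint angles nearest the present ones, or None.
- observe(): the state.
- get_image(name): name is "side" or "top" or "wrist"; returns (picture, depth): 480x640x3 uint8, red, green, blue; 480x640 float32, m along the optical axis (not along the pixel's ray), 0 where there is no reading.
- get_calibration(name): a dict with "intrinsics" (3x3 intrinsics, pixels), "world_from_camera" (4x4, takes a point from camera to world coordinates). Camera axes: x right, y down, z forward; pixel columns grow to the right and rows downward; lengths in m; the calibration is good to about 2 mm. The wrist camera is an equidistant fisheye: a pixel r from the principal point sees the ray r / f radians off the axis. A picture is of the moment at which its call begins: read the wrist's pose just before it. get_calibration takes no time and is no camera call; for the wrist camera it gives the pose at the moment of the call.
A pose or a line that the arm cannot do raises Unreachable and nothing moves.
- job_done(): hands the job in, once; it reports no verdict.
The state is a dict: "time_s": time; "q": joint angles; "joint_velocities": joint speeds; "joint_torque": joint torques, N m; "eef_pos": TCP position; "tcp_rot": TCP orientation; "ft_force": force on the tool from outside, world axes, zero at the start; "torque": the same for the moment, N m; "opening": finger opening in m.
Only numpy, scipy, OpenCV 4.12 (cv2) and the standard library are available. Lean on these libraries where they do the work, as an engineer would, in place of code of your own. Each camera call takes 0.05 s, during which the arm holds its last target.

## Task

Push the open drawer of the holding cabinet home, without slamming it, until it clicks past its detent and stays seated against the gasket, and only then turn the T-handle on top of the cabinet clockwise as far as it goes so that its hook catches the drawer's pin and draws the front tight. Keep the two pudding cups in the drawer upright, do not disturb the other things on the bench and cabinet, and let go at the end.

Things in the scene. Friction and masses are not known exactly. Their poses are not given: they have to be found in the camera images.
- cabinet: Low stainless cabinet fixed to the bench, 240 deep (x), 320 wide (y), 120 mm high. Origin: on the bench under the middle of its front frame; x points into the cabinet (the way the drawer closes, away from the robot, yaw within 0.25 rad), y left, z up. Rubber gasket strips stand 18 mm proud of the frame.
- drawer (a joint): How far the drawer is out (m, towards cabinet -x); starts at 0.10 to 0.14. Friction 1.5 N; does not bind if pushed off centre. A sprung detent resists from 0.028; 6 to 10 N takes it over the crest at 0.018, then it snaps in and stays at 0.008 to 0.011 against the gasket (0.6 N per mm from 0.012 on). Only the latch holds it further in; 0 = hard stop. Slamming: over 0.5 m/s.
- drawer_front (a point): Point on the outer (-x) face of the flat steel drawer front, 60 mm left (+y) of the middle, 95 mm above the bench: a good place to push; moves with the drawer. The front is 320 wide, 20 thick, 10 to 118 mm above the bench; its outer face is at cabinet x = -0.026 - joint. A finger strip 15 to 25 mm above the bench stands out 12 mm.
- keeper (a point): Rounded upper end of the drawer's keeper pin: an upright steel pin, 10 mm thick, on the top edge of the drawer front, 60 mm to the right of the middle (cabinet y = -0.060), its very top 145 mm above the bench (this point is 5 mm below it).
- handle_grip (a point): Middle of the T-handle's black crossbar, on its vertical turning axis: cabinet x 0.034, y -0.060, 175 mm above the bench. The bar is round, 14 mm thick, 100 mm long, along this point's x (turns with it), on a 22 mm stem. A curved hook under it (128 to 136 mm above the bench, reach 78 mm) stands right of the pin while open, up to 40 mm before the frame.
- handle (a joint): Turn of the T-handle (rad), growing clockwise seen from above. 0 = open, bar along cabinet x; 1.57 = stop, bar along cabinet y. Starts at 0 to 0.15; stays where left. From about 0.45 the hook passes round the pin, then from about 0.7 draws the seated drawer in to about 0.002 by 1.25; needs up to 0.3 N m. Turned before the drawer is seated it only blocks the pin.
- cup_left: Full foil pudding cup standing loose in the drawer, 70 mm across, 45 mm high, 0.12 kg, its foot 16 mm above the bench. Origin at the centre of its foot, z up its axis.
- cup_right: A second, same cup in the drawer, to the right of the first. Origin at the centre of its foot.
- spare_cup: Same full pudding cup on the bench about 230 mm left of the cabinet's middle, before its front; leave it. Origin at the centre of its foot.
- spatula: Spatula, 260 mm long, lying on the bench to the right of the drawer; leave it. Origin near its middle, on the bench.
- cup_stack: Stack of three empty foil cups, 70 mm across, 61 mm high, on the left of the cabinet's top; leave it. Origin at the centre of its foot.
- timer: White puck-shaped timer, 60 mm across, 25 mm high, on the cabinet's top behind the T-handle; leave it. Origin at the centre of its foot.
- bowl: Metal mixing bowl, 170 mm across, 75 mm high, on the bench to the far left; leave it. Origin at the centre of its foot.
- jar: Amber glass jar, 70 mm across, 100 mm high, on the bench to the far right; leave it. Origin at the centre of its foot.
Things that resemble listed ones, but are neither listed nor needed, are in the scene too. Leave any blue or purple look-alike of the cup_left alone.

How it is judged:
On the way, in this order (a step that is already met when the one before it is completed fails the run):
1. the drawer sits past its detent, at rest and no longer pushed, with the T-handle not yet turned (value of joint drawer below 0.0125 m and value of joint handle below 0.4 rad and contact force between drawer and the arm below 0.5 N and contact force between drawer and the fingers below 0.5 N and velocity of joint drawer between -0.02 and 0.02 m/s), for 0.2 s.
2. the T-handle is turned to its stop and the drawer drawn tight (value of joint drawer below 0.005 m and value of joint handle above 1.3 rad), for 0.2 s.
At the end, for the whole second after the job is handed in: Drawer at rest and drawn in to less than 5 mm on its joint, T-handle turned beyond 1.3 rad, both cups in the drawer upright within 0.2 rad, the robot clear of everything (all of step 2 and velocity of joint drawer between -0.02 and 0.02 m/s and angle between each of cup_left, cup_right's own z axis and vertical below 0.2 rad); the robot touches nothing.
It fails at once if the drawer is slammed: it closes faster than 0.5 m/s (velocity of joint drawer below -0.5 m/s).
It fails at once if a pudding cup in the drawer tips by more than 0.5 rad (angle between any of cup_left, cup_right's own z axis and vertical above 0.5 rad).
It fails at once if another thing on the bench or the cabinet (cup, stack, timer, bowl, jar, spatula) is shifted by more than 30 mm (distance of any of spare_cup, cup_stack, timer, bowl, jar, spatula from where it was at the start of the episode above 0.03 m).
It also fails if it takes over 61 s, if anything falls off the work surface, if the arm or the gripper's body presses on something with over 40 N, if the wrist force passes 120 N, or if a joint passes its speed limit or range.

## Working session

There is one attempt and no reset: what is moved stays moved. The work goes in short steps, each a Python script; the robot and the scene stay as the last script left them, time stands still between calls to the robot, and variables do not carry over. Pictures are saved under pics/ and viewed, and the job is handed in when it is done.

```bash
ls; mkdir -p pics; python3 - <<'E'
from plant import *
import cv2,numpy as np
print(observe())
for n in ("top","side"):
    p,d=get_image(n); cv2.imwrite(f"pics/{n}0.png",p[:,:,::-1]); np.save(f"pics/{n}0d.npy",d); np.save(f"pics/{n}0.npy",p)
    c=get_calibration(n); print(n,np.round(c["intrinsics"],1).tolist(),np.round(c["world_from_camera"],3).tolist())
E
```

```text
pics
{'time_s': 0.0, 'q': array([-1.28411041e+00,  2.21225856e-01,  1.52761398e+00, -3.53904049e-05,
        1.39468962e+00, -1.26125015e-01]), 'joint_velocities': array([-2.32816866e-04,  1.96313284e-03,  3.92232070e-04, -7.61639583e-05,
        2.96486512e-04, -3.94613415e-04]), 'joint_torque': array([-1.86970727e-03, -4.96902215e+01, -3.89399850e+01, -1.12610624e-04,
        1.10410471e-02,  1.30792913e-05]), 'eef_pos': array([ 0.25054037, -0.57192659,  0.23019789]), 'tcp_rot': array([-1.67893952,  1.56885921,  1.87547029]), 'ft_force': array([ 0.44713712, -0.2283614 , -1.03862453]), 'torque': array([ 0.01330367,  0.01304939, -0.02147234]), 'opening': 0.08535769873277906}
top [[494.4, 0.0, 316.3], [0.0, 494.4, 245.4], [0.0, 0.0, 1.0]] [[-0.019, -0.989, 0.15, 0.375], [-1.0, 0.017, -0.019, 0.03], [0.016, -0.15, -0.989, 1.369], [0.0, 0.0, 0.0, 1.0]]
side [[565.3, 0.0, 320.0], [0.0, 565.3, 235.2], [0.0, 0.0, 1.0]] [[0.959, -0.202, 0.198, 0.215], [-0.283, -0.683, 0.674, -1.205], [-0.001, -0.702, -0.712, 1.412], [0.0, 0.0, 0.0, 1.0]]
```

View pics/top0.png

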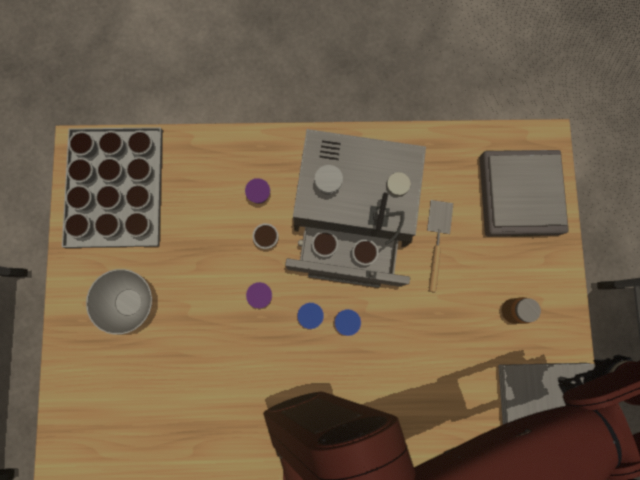

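View pics/side0.png

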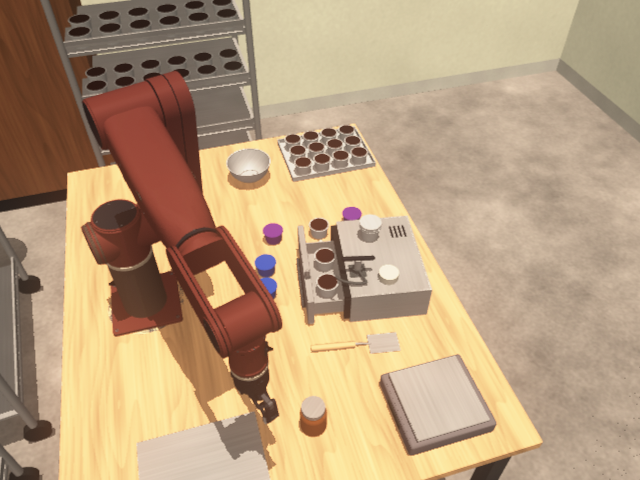

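The top view shows the open drawer at about (345,265), the T-handle bar at (381,210) and the keeper near (371,273). The spatula is at (437,240). Two blue look-alikes stand in front of the drawer at (310,316) and (347,322). Next I'll enlarge the view and measure.

```bash
cat > h.py <<'E'
import numpy as np,cv2
from plant import *
def ray(cal,px):
    K=np.array(cal["intrinsics"]);T=np.array(cal["world_from_camera"])
    v=np.linalg.solve(K,np.array([px[0],px[1],1.]));return T[:3,3],T[:3,:3]@v
def onplane(cal,px,z):
    o,v=ray(cal,px);return o+v*(z-o[2])/v[2]
def cloud(cal,d):
    K=np.array(cal["intrinsics"]);T=np.array(cal["world_from_camera"])
    u,v=np.meshgrid(np.arange(640),np.arange(480))
    P=np.stack([(u-K[0,2])/K[0,0]*d,(v-K[1,2])/K[1,1]*d,d],-1)
    return P@T[:3,:3].T+T[:3,3]
E
python3 - <<'E'
from h import *
p=np.load("pics/top0.npy");c=get_calibration("top");d=np.load("pics/top0d.npy")
cr=p[120:340,240:460];cv2.imwrite("pics/topcrop.png",cv2.resize(cr[:,:,::-1],(770,770),interpolation=cv2.INTER_CUBIC)[:600+170])
cv2.imwrite("pics/topcrop.png",cv2.resize(p[170:340,240:460][:,:,::-1],(770,595),interpolation=cv2.INTER_CUBIC))
s=np.load("pics/side0.npy")
cv2.imwrite("pics/sidecrop.png",cv2.resize(s[200:340,240:440][:,:,::-1],(800,560),interpolation=cv2.INTER_CUBIC))
P=cloud(c,d)
Z=P[...,2];print((d>0).mean())
for a in [(316,160),(380,212),(399,184),(310,316),(347,322),(340,270),(265,236),(371,273),(350,300)]: print(a,np.round(P[a[1],a[0]],3))
# cabinet top
m=(abs(Z-.12)<.006)&(P[...,0]>.4)
m=m.astype(np.uint8); n,l,st,ce=cv2.connectedComponentsWithStats(m)
for i in range(1,n):
    if st[i,4]>80: 
        q=P[l==i][:,:2].astype(np.float32); print(st[i],cv2.minAreaRect(q),np.median(P[l==i][:,2]))
cv2.imwrite("pics/z.png",cv2.resize(cv2.applyColorMap((np.clip(Z/.2,0,1)*255).astype(np.uint8),cv2.COLORMAP_JET)[170:340,240:460],(770,595),interpolation=cv2.INTER_NEAREST))
E
```

```text
0.9959147135416667
(316, 160) [0.79  0.002 0.123]
(380, 212) [ 0.636 -0.152  0.18 ]
(399, 184) [ 0.716 -0.208  0.145]
(310, 316) [0.387 0.025 0.043]
(347, 322) [ 0.369 -0.073  0.044]
(340, 270) [ 0.501 -0.053  0.118]
(265, 236) [0.605 0.143 0.042]
(371, 273) [ 0.489 -0.129  0.142]
(350, 300) [ 0.429 -0.087 -0.003]
[ 293  129  133  108 9121] ((0.7247586250305176, -0.11030273139476776), (0.32035258412361145, 0.26035791635513306), 80.4072036743164) 0.11981339374891675
[381 214  20  21 264] ((0.6171127557754517, -0.18826618790626526), (0.04705963283777237, 0.05540481582283974), 6.760229587554932) 0.11987166966398843
[285 258 125  26 888] ((0.49805334210395813, -0.07142935693264008), (0.3185022175312042, 0.020497389137744904), 80.47046661376953) 0.11783742602690506
```

View pics/topcrop.png

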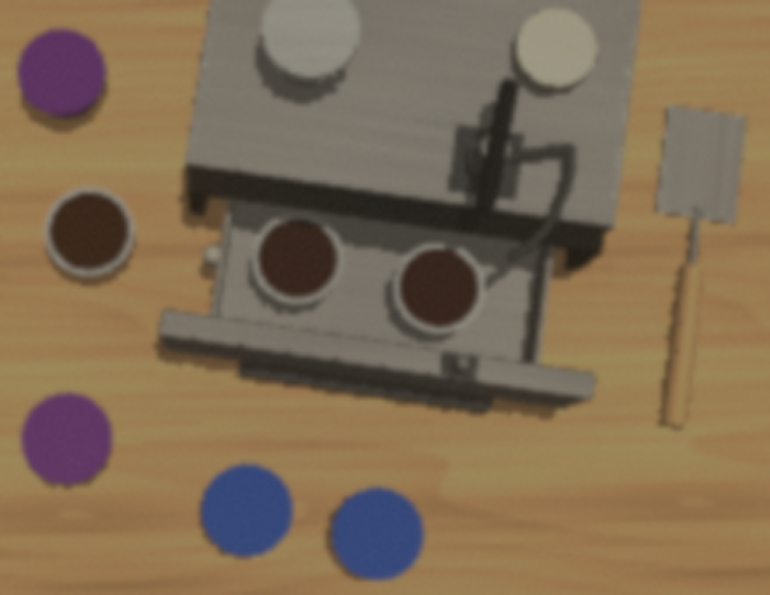

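View pics/sidecrop.png

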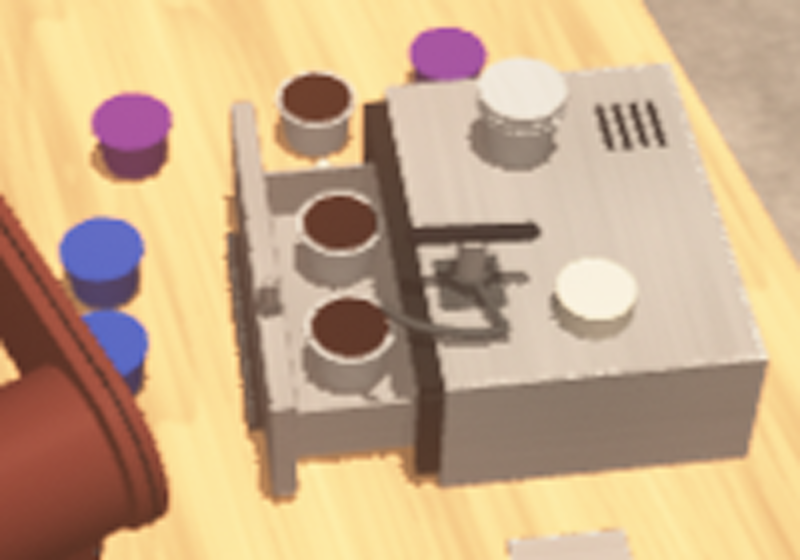

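View pics/z.png

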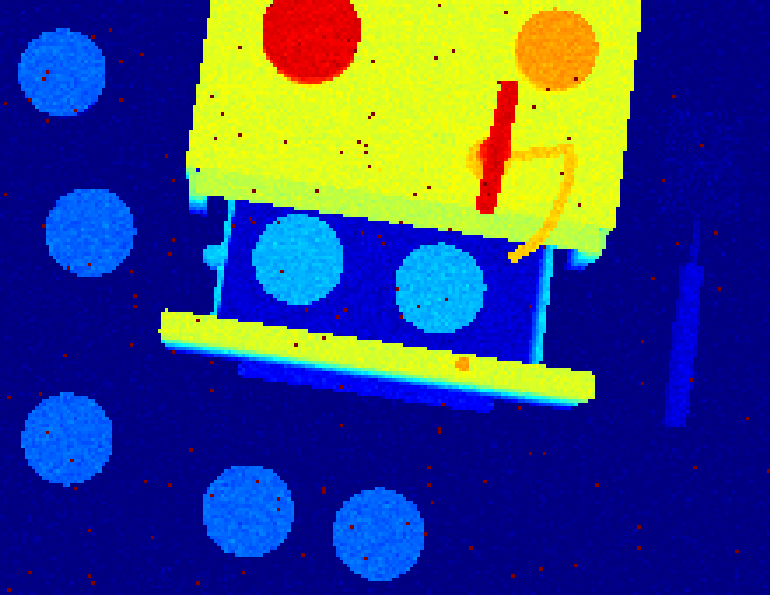

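```bash
cat >> h.py <<'E'
from scipy.spatial.transform import Rotation as Rn
def cabinet(P):
    Z=P[...,2]
    def rect(lo,hi,x0,x1,z):
        m=((abs(Z-z)<.006)&(P[...,0]>x0)&(P[...,0]<x1)).astype(np.uint8)
        n,l,st,_=cv2.connectedComponentsWithStats(m);i=1+np.argmax(st[1:,4]);return P[l==i]
    return rect
E
python3 - <<'E'
from h import *
p=np.load("pics/top0.npy");c=get_calibration("top");d=np.load("pics/top0d.npy");P=cloud(c,d);Z=P[...,2]
yaw=np.deg2rad(80.43-90);ex=np.array([np.cos(yaw),np.sin(yaw)]);ey=np.array([-ex[1],ex[0]])
O=np.array([.72476,-.1103])-.111*ex
print("O",O,"yaw",yaw)
F=np.array([.49805,-.07143])-O;print("drawer j",-.016-F@ex,"y",F@ey)
C=np.dstack([(P[...,:2]-O)@ex,(P[...,:2]-O)@ey,Z])
m=(Z>.165)&(Z<.19)&(abs(C[...,1]+.06)<.06)&(abs(C[...,0]-.034)<.07)
q=C[m];print(len(q),q.mean(0),np.median(q[:,2]),cv2.minAreaRect(q[:,:2].astype(np.float32)))
m=(Z>.133)&(Z<.155)&(abs(C[...,0]+.119)<.02)
print("keeper",C[m].mean(0),m.sum())
# side view check
s=np.load("pics/side0.npy");cs=get_calibration("side");Q=cloud(cs,np.load("pics/side0d.npy"))
D=np.dstack([(Q[...,:2]-O)@ex,(Q[...,:2]-O)@ey,Q[...,2]])
m=(D[...,2]>.168)&(D[...,2]<.19)&(abs(D[...,1]+.06)<.06)&(abs(D[...,0]-.034)<.07)
q=D[m];print("side bar",len(q),q.mean(0),cv2.minAreaRect(q[:,:2].astype(np.float32)))
for n,lo,hi in(("stack",.17,.19),("timer",.138,.15)):
    mm=(Z>lo)&(Z<hi)&(C[...,0]>.05)&((C[...,1]>-.02) if n=="stack" else (C[...,1]<-.02));print(n,np.median(C[mm],0))
# stem width from side view: dark pixels heights .145-.168
m=(D[...,2]>.142)&(D[...,2]<.166)&(abs(D[...,1]+.06)<.03)&(abs(D[...,0]-.034)<.03)
print("stem",m.sum(),D[m].min(0),D[m].max(0))
def w(cx,cy,z): return np.r_[O+cx*ex+cy*ey,z]
for nm,pos,yy in(("push0",w(-.17,.06,.085),yaw),("push1",w(-.045,.06,.085),yaw),("grip",w(.034,-.06,.168),yaw),("gripend",w(.034,-.06,.168),yaw-1.57)):
    for k in(0,np.pi):
        y=(yy+k+np.pi)%(2*np.pi)-np.pi
        q=inverse_kinematics(pos.tolist(),[0,np.pi/2,y]);print(nm,np.round(pos,3),round(y,2),None if q is None else np.round(q,2))
E
```

```text
O [ 0.61530476 -0.09184598] yaw -0.16702800941585721
drawer j 0.10301716024421051 y 0.0006379601783406184
232 [ 0.03254509 -0.05916642  0.17941196] 0.1797287628057791 ((0.03368369862437248, -0.05913008749485016), (0.09707845747470856, 0.02056063897907734), 1.7466840744018555)
keeper [-0.11934379 -0.05913371  0.14322254] 14
side bar 164 [ 0.03273687 -0.06378974  0.17765473] ((0.03272714838385582, -0.06445600092411041), (0.022395463660359383, 0.09804588556289673), 86.53434753417969)
stack [0.09553021 0.08288354 0.18020973]
timer [ 0.11927172 -0.09687458  0.14477702]
stem 37 [ 0.02288714 -0.0719139   0.14283316] [ 0.04101618 -0.05857535  0.16556674]
push0 [ 0.458 -0.004  0.085] -0.17 [-0.18 -0.02  2.08 -0.    1.08 -1.59]
push0 [ 0.458 -0.004  0.085] 2.97 [-0.18 -0.02  2.08 -0.    1.08  1.56]
push1 [ 0.581 -0.025  0.085] -0.17 [-0.18  0.27  1.76 -0.    1.11 -1.58]
push1 [ 0.581 -0.025  0.085] 2.97 [-0.18  0.27  1.76 -0.    1.11  1.56]
grip [ 0.639 -0.157  0.168] -0.17 [-0.36  0.34  1.5   0.    1.3  -1.76]
grip [ 0.639 -0.157  0.168] 2.97 [-0.36  0.34  1.5  -0.    1.3   1.38]
gripend [ 0.639 -0.157  0.168] -1.74 [-0.36  0.34  1.5  -0.    1.3  -0.19]
gripend [ 0.639 -0.157  0.168] 1.4 None
```

```bash
cat >> h.py <<'E'
yaw=-.16703;O=np.array([.6153,-.09185]);ex=np.array([np.cos(yaw),np.sin(yaw)]);ey=np.array([-ex[1],ex[0]])
def w(cx,cy,z): return np.r_[O+cx*ex+cy*ey,z].tolist()
def cab(P): return np.dstack([(P[...,:2]-O)@ex,(P[...,:2]-O)@ey,P[...,2]])
def st(m=""):
    o=observe();e=o["eef_pos"];print(m,"t",round(o["time_s"],2),"cab",np.round([(e[:2]-O)@ex,(e[:2]-O)@ey,e[2]],4),"F",np.round(o["ft_force"],1),"op",round(o["opening"],4))
def shot(n,f):
    p,d=get_image(n);cv2.imwrite(f"pics/{f}.png",p[:,:,::-1]);np.save(f"pics/{f}d.npy",d);return p,d
def drawerj(d,cal):
    C=cab(cloud(cal,d));m=(abs(C[...,2]-.118)<.004)&(C[...,0]<-.022)&(C[...,0]>-.2)&(abs(C[...,1]+.03)<.12)
    x=C[m][:,0];return m.sum(),np.percentile(x,3)
E
python3 - <<'E'
from h import *
D=[0,np.pi/2,yaw]
gripper_to(0.0,40)
movep(w(-.165,.06,.24),D);st("above")
move_l(w(-.165,.06,.085),feed=.12);st("down")
p,d=shot("side","side1");shot("top","top1")
E
```

```text
above t 3.03 cab [-0.1647  0.0594  0.2401] F [-0.6  0.1 -0.1] op -0.0005
down t 4.47 cab [-0.1643  0.06    0.0858] F [0.2 0.5 0.2] op 0.0002
```

View pics/side1.png

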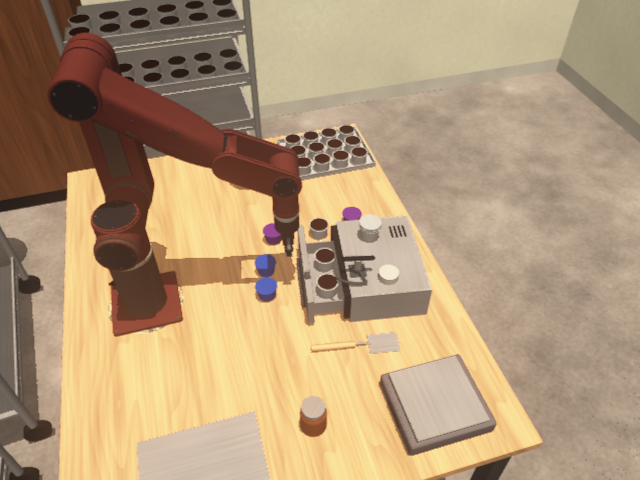

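The fingers are at (289,245), just in front of the drawer front's left half and clear of the blue cups. I'll push slowly.

```bash
python3 - <<'E'
from h import *
r=move_l(w(-.13,.06,.085),feed=.03,max_force=20);st(r)
r=move_l(w(-.075,.06,.085),feed=.04,max_force=20);st(r)
p,d=shot("side","side2");print(drawerj(d,get_calibration("side")))
E
```

```text
False t 5.89 cab [-0.1299  0.06    0.085 ] F [-0.5 -0.2  0.3] op 0.0
False t 7.42 cab [-0.0749  0.06    0.0851] F [ 0.4  0.2 -0.4] op -0.0001
(np.int64(265), np.float64(-0.06602029670730897))
```

View pics/side2.png

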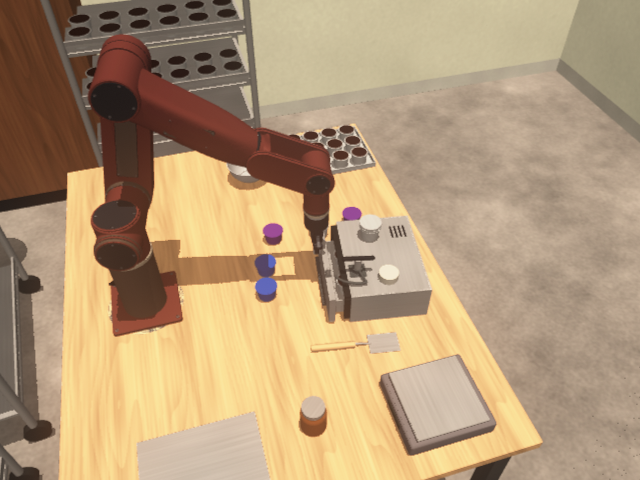

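The drawer is moving with the finger; joint about 0.039. Next is the detent.

```bash
python3 - <<'E'
from h import *
for x in (-.064,-.058,-.053,-.049,-.0455,-.0435):
    r=move_l(w(x,.06,.085),feed=.02,max_force=25);st((x,r))
    if r: break
E
```

```text
(-0.064, False) t 8.17 cab [-0.0637  0.06    0.085 ] F [-0.6  1.1 -0.1] op 0.0001
(-0.058, False) t 8.62 cab [-0.0611  0.0601  0.0848] F [-14.    1.7  10. ] op 0.0002
(-0.053, False) t 9.02 cab [-0.0577  0.0601  0.0846] F [-19.9   3.2  13.8] op 0.0001
(-0.049, False) t 9.37 cab [-0.0525  0.0601  0.0846] F [-14.2   1.9  10. ] op 0.0002
(-0.0455, False) t 9.69 cab [-0.0462  0.06    0.0846] F [-3.2  1.1 -0.4] op -0.0002
(-0.0435, False) t 9.94 cab [-0.0436  0.06    0.0847] F [-1.3  0.6 -1.8] op 0.0
```

```bash
python3 - <<'E'
from h import *
move_l(w(-.09,.06,.085),feed=.05);st("back")
move_l(w(-.10,.06,.26),feed=.15)
hold(.3);st("up")
for n in("top","side"):
    p,d=shot(n,n+"3");print(n,drawerj(d,get_calibration(n)))
    C=cab(cloud(get_calibration(n),d));m=(C[...,2]>.136)&(C[...,2]<.152)&(C[...,0]<-.01)&(C[...,0]>-.06)&(abs(C[...,1]+.06)<.015);print("keeper",m.sum(),C[m].mean(0) if m.any() else 0)
    q=p[150:340,260:460] if n=="top" else p[190:340,280:480]
    cv2.imwrite(f"pics/{n}3c.png",cv2.resize(q[:,:,::-1],None,fx=3.1,fy=3.1,interpolation=cv2.INTER_CUBIC))
E
```

```text
back t 11.03 cab [-0.0896  0.06    0.0852] F [-0.   0.  -0.4] op 0.0
up t 12.64 cab [-0.1002  0.06    0.2594] F [-0.5 -0.  -0.2] op 0.0001
top (np.int64(132), np.float64(-0.03466713138377965))
keeper 13 [-0.024803   -0.05935938  0.14194003]
side (np.int64(180), np.float64(-0.03535177203272488))
keeper 10 [-0.02555994 -0.06390876  0.14182749]
```

View pics/side3c.png

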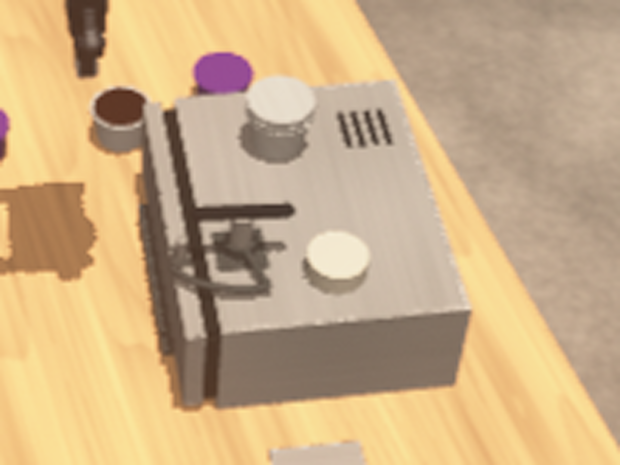

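View pics/top3c.png

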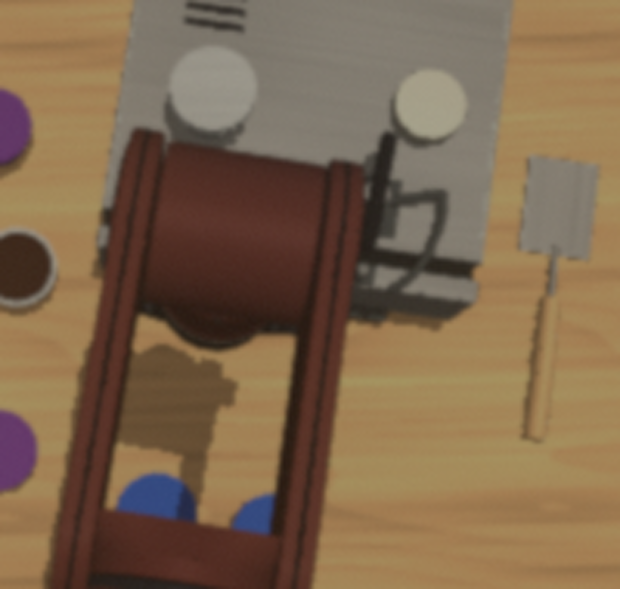

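Both views agree: keeper x is about -0.025 and the outer face about -0.035, so the joint is about 0.009 and the drawer is seated. The hook stands right of the pin and the bar is still along cabinet x. Now I'll grip the T-bar.

```bash
python3 - <<'E'
from h import *
D=[0,np.pi/2,yaw]
gripper_to(.06,40)
movep(w(.034,-.06,.26),D);st("above")
r=move_l(w(.034,-.06,.185),feed=.08,max_force=10);st(r)
r=move_l(w(.034,-.06,.167),feed=.04,max_force=10);st(r)
shot("side","side4")
gripper_to(0.0,60);st("grip")
p,d=shot("side","side5");cv2.imwrite("pics/side5c.png",cv2.resize(p[150:340,270:480][:,:,::-1],None,fx=3,fy=3,interpolation=cv2.INTER_CUBIC))
E
```

```text
above t 14.09 cab [ 0.0333 -0.0593  0.2595] F [-0.4  0.7  0.2] op 0.0602
False t 15.18 cab [ 0.0345 -0.0601  0.1858] F [-0.4  0.2  0.6] op 0.0602
False t 15.78 cab [ 0.0339 -0.06    0.1667] F [ 0.3 -0.3  0. ] op 0.0599
grip t 16.31 cab [ 0.0342 -0.0604  0.1677] F [-1.5 -0.8  3.9] op 0.0179
```

View pics/side5c.png

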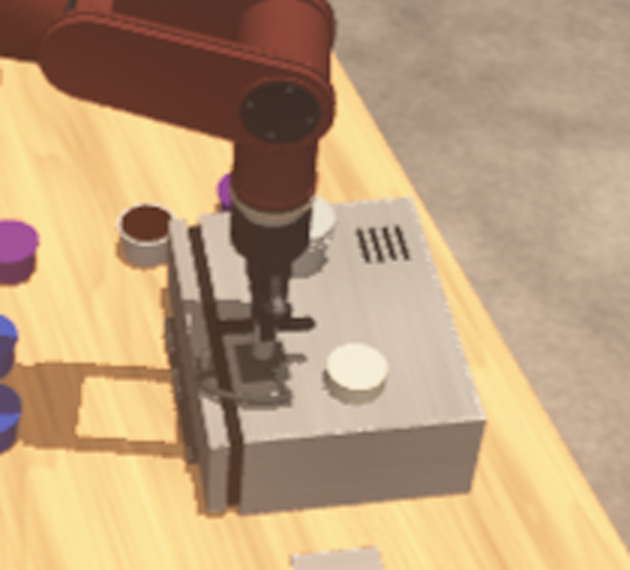

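The fingers hold the crossbar at (265,325) in the crop, with opening 18 mm. I'll turn it clockwise in steps.

```bash
python3 - <<'E'
from h import *
for a in np.arange(.1,.81,.1):
    p=w(.034,-.06,.167);
    t0=observe()["time_s"]
    r=move_l(p,feed=.03,rotation=[0,np.pi/2,yaw-a]);o=observe()
    print(round(a,2),round(o["time_s"]-t0,2),"F",np.round(o["ft_force"],1),"T",np.round(o["torque"],2),"op",round(o["opening"],4),"q6",round(o["q"][5],2))
    if np.linalg.norm(o["ft_force"])>60: break
st()
p,d=shot("side","side6");cv2.imwrite("pics/side6c.png",cv2.resize(p[150:340,270:480][:,:,::-1],None,fx=3,fy=3,interpolation=cv2.INTER_CUBIC))
E
```

```text
0.1 0.25 F [-2.9 -1.8  4.7] T [-0.25  0.42 -0.03] op 0.0176 q6 -1.67
0.2 0.25 F [-2.7 -1.1  5.3] T [-0.19  0.3  -0.02] op 0.0177 q6 -1.57
0.3 0.25 F [-0.9 -0.1  5.5] T [-0.07  0.3  -0.03] op 0.0174 q6 -1.47
0.4 0.25 F [-1.6 -0.4  5.8] T [-0.08  0.29 -0.06] op 0.0175 q6 -1.37
0.5 0.25 F [-1.6  0.3  4.8] T [-0.04  0.18 -0.03] op 0.0173 q6 -1.27
0.6 0.25 F [-1.3 -0.1  5.1] T [ 0.07  0.22 -0.05] op 0.0181 q6 -1.17
0.7 0.25 F [-1.6  0.8  5. ] T [ 0.08  0.13 -0.14] op 0.0176 q6 -1.07
0.8 0.25 F [-0.6  0.5  4.9] T [ 0.16  0.09 -0.03] op 0.0174 q6 -0.97
 t 18.36 cab [ 0.0345 -0.0595  0.1676] F [-0.6  0.5  4.9] op 0.0174
```

View pics/side6c.png

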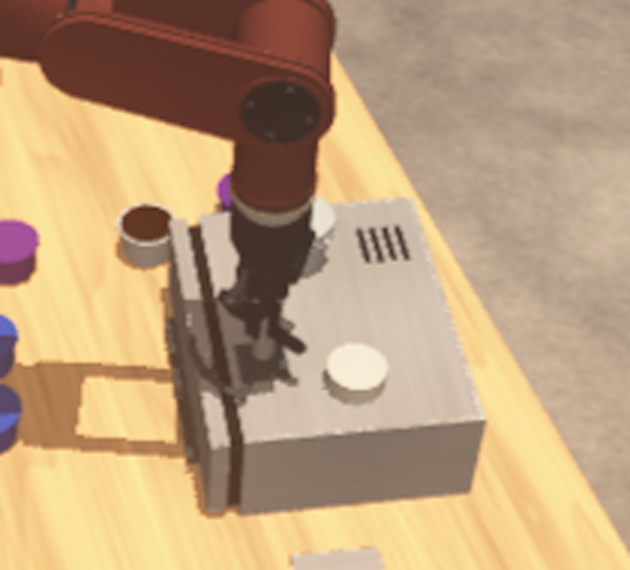

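The bar has turned with the gripper and the hook is sweeping round the pin. I'll keep turning to the stop.

```bash
python3 - <<'E'
from h import *
for a in [.9,1.,1.1,1.2,1.3,1.4,1.48,1.54,1.58,1.62]:
    move_l(w(.034,-.06,.167),feed=.03,rotation=[0,np.pi/2,yaw-a]);o=observe()
    print(round(a,2),"F",np.round(o["ft_force"],1),"T",np.round(o["torque"],2),"op",round(o["opening"],4),"q6",round(o["q"][5],2))
    if abs(o["torque"][2])>1.5 or np.linalg.norm(o["ft_force"])>50: break
hold(.3);st()
p,d=shot("side","side7");print(drawerj(d,get_calibration("side")));cv2.imwrite("pics/side7c.png",cv2.resize(p[150:340,270:480][:,:,::-1],None,fx=3,fy=3,interpolation=cv2.INTER_CUBIC))
E
```

```text
0.9 F [-0.2  0.6  5.3] T [ 0.22  0.03 -0.02] op 0.0174 q6 -0.87
1.0 F [0.5 1.3 5. ] T [ 0.27 -0.12  0.02] op 0.0177 q6 -0.77
1.1 F [1.3 1.4 5. ] T [ 0.36 -0.24 -0.12] op 0.0176 q6 -0.67
1.2 F [1.9 2.9 4.7] T [ 0.42 -0.35 -0.14] op 0.0177 q6 -0.57
1.3 F [2.9 2.5 6.2] T [ 0.55 -0.57 -0.19] op 0.0178 q6 -0.47
1.4 F [4.4 3.3 5. ] T [ 0.53 -0.64 -0.17] op 0.0173 q6 -0.37
1.48 F [5.  4.1 4.3] T [ 0.54 -0.72 -0.14] op 0.0177 q6 -0.29
1.54 F [3.7 2.7 4. ] T [ 0.54 -0.78  0.2 ] op 0.0175 q6 -0.23
1.58 F [5.6 3.2 4.9] T [ 0.5  -0.82  0.53] op 0.0174 q6 -0.19
1.62 F [4.7 3.1 4.4] T [ 0.46 -0.84  0.83] op 0.0176 q6 -0.15
 t 21.21 cab [ 0.0353 -0.0593  0.1676] F [6.4 3.1 4.6] op 0.0173
(np.int64(90), np.float64(-0.02881306173668195))
```

View pics/side7c.png

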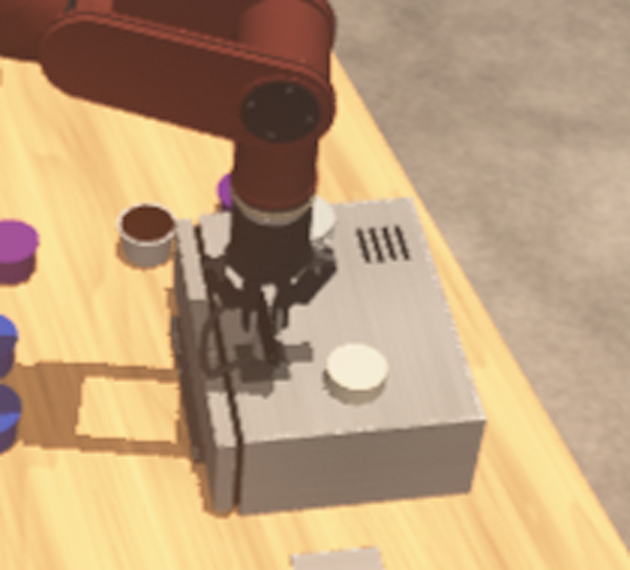

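The stop is felt as a rising torque, and the drawer is at about 0.002–0.003. I'll ease off, let go, retreat and check.

```bash
python3 - <<'E'
from h import *
move_l(w(.034,-.06,.167),feed=.03,rotation=[0,np.pi/2,yaw-1.56])
gripper_to(.05);st("open")
move_l(w(.034,-.06,.30),feed=.1);st("up")
movep(w(-.2,-.2,.32),[0,np.pi/2,yaw-1.0]);
set_joints([-1.284,.22,1.526,0,1.395,-.126]);hold(.3);st("away")
for n in("top","side"):
    p,d=shot(n,n+"8");C=cab(cloud(get_calibration(n),d));print(n,drawerj(d,get_calibration(n)))
    m=(C[...,2]>.167)&(C[...,2]<.19)&(abs(C[...,1]+.06)<.07)&(abs(C[...,0]-.034)<.03);print("bar",C[m].mean(0),cv2.minAreaRect(C[m][:,:2].astype(np.float32)))
    m=(C[...,2]>.139)&(C[...,2]<.152)&(C[...,0]<0.0)&(C[...,0]>-.06)&(abs(C[...,1]+.06)<.012);print("keeper",m.sum(),C[m].mean(0) if m.any() else 0)
    q=p[120:310,240:460] if n=="top" else p[190:340,280:480]
    cv2.imwrite(f"pics/{n}8c.png",cv2.resize(q[:,:,::-1],None,fx=3.1,fy=3.1,interpolation=cv2.INTER_CUBIC))
E
```

```text
open t 21.92 cab [ 0.0334 -0.0603  0.1663] F [ 0.7 -0.2  0.4] op 0.0497
up t 23.4 cab [ 0.0336 -0.0599  0.2989] F [ 0.2 -0.4 -0.3] op 0.0502
away t 26.09 cab [-0.2788 -0.5343  0.2324] F [ 0.1 -0.2  0.8] op 0.0502
top (np.int64(165), np.float64(-0.028265956187588995))
bar [ 0.03223759 -0.05943117  0.1795413 ] ((0.03252625837922096, -0.059002507477998734), (0.02035834640264511, 0.09714289009571075), 4.094484329223633)
keeper 14 [-0.02075926 -0.05999822  0.14325543]
side (np.int64(86), np.float64(-0.029167771508356543))
bar [ 0.03182759 -0.06480027  0.17806168] ((0.032023973762989044, -0.06226687878370285), (0.10115556418895721, 0.01852862723171711), 87.47999572753906)
keeper 8 [-0.01890293 -0.06294798  0.14344151]
```

View pics/top8c.png

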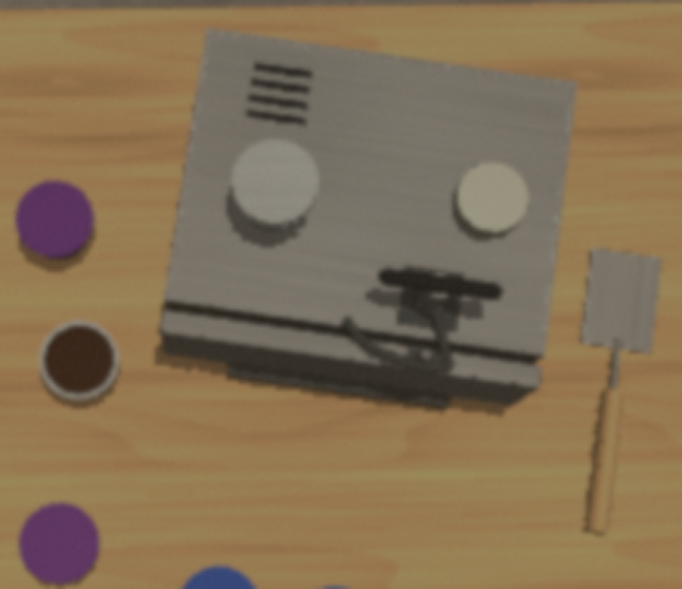

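View pics/side8.png

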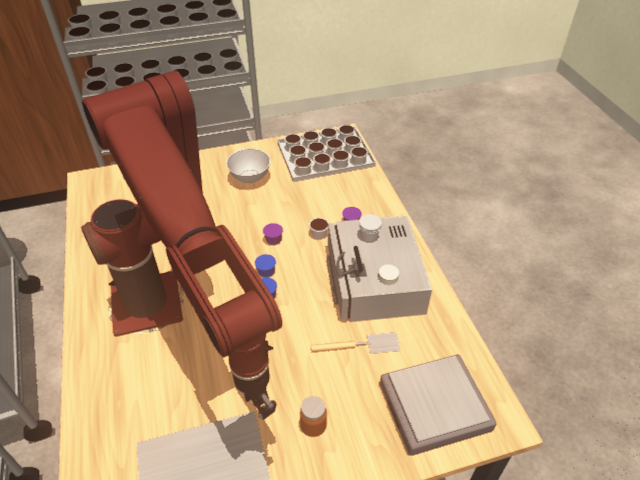

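The bar lies along cabinet y, the hook is round the pin, the front is drawn tight, and the other things stand where they were.

```bash
python3 -c "
from plant import *
job_done()"
```

```text
the job is handed in; nothing more can be done
```

The drawer is closed and latched, and I handed the job in at about 26 s of the 61 s allowed.

- **Drawer:** I pushed it home slowly with shut fingers on the left of its front (0.02–0.04 m/s commanded). It went over the detent and stayed at a joint of about 0.009 once I backed off.
- **T-handle:** I then gripped the crossbar and turned it clockwise until the torque rose at the stop, let go, and drove the arm back to its start pose.

**Last checks, both cameras:**
- The drawer's outer face is 28–29 mm before the frame, so the joint is about 0.002–0.003. The keeper point reads a little more in the top view, about 0.005, which is right at the 5 mm limit but within the 2 mm calibration error.
- The bar lies along cabinet y to within a few degrees, so the turn is about 1.5 rad or more.
- The other things on the bench and cabinet look unmoved. I judged this by eye and did not measure it.

**Not confirmed:**
- **Pudding cups:** they cannot be seen in the shut drawer, so I could not check that they stayed upright. I relied on the slow push.
- **Detent force:** the wrist force at the detent peaked at about 20 N sideways and 14 N upward, more than the 6–10 N expected but below the force limits. I did not find out why.

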